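# Build the sieve stack on the shaker

## Task

Build the test-sieve stack on the shaker for the next run: onto the receiver pan fixed on the shaker put the fine sieve, then the medium sieve, then the coarse sieve, and close the stack with the lid, one piece at a time from the bottom up, each fully seated in the mouth below and level. Leave the grey six-hole tube cassette, the beaker and the reagent bottle standing where they are.

Things in the scene. Friction and masses are not known exactly. Their poses are not given: they have to be found in the camera images.
- shaker_seat (a point): Mouth centre, in the rim plane, of the steel receiver pan fixed on the sieve shaker, a fixed white base 100 x 100 mm, 38 mm tall. Pan: 58 mm outside, 50 mm inside, recess 10 mm deep, plain floor without holes. The rim (this point) is 66 mm above the bench. z up.
- fine_center (a point): The shortest of three loose round steel sieves: body 58 mm across, 46 mm tall in all, 120 g; many tiny holes (2.6 mm) in the plate 10 mm below the rim of its open mouth (50 mm inside). Below, a 7 mm tall centring foot (44 mm across, tapering to 40, counted in the height) drops into the mouth below so that the body rests on its rim. Point: on the axis, half-way up, 23 mm above the underside. z up along the axis.
- medium_center (a point): The middle one of three loose round steel sieves: body 58 mm across, 56 mm tall in all, 140 g; middling holes (6 mm) in the plate 10 mm below the rim of its open mouth (50 mm inside). Below, a 7 mm tall centring foot (44 mm across, tapering to 40, counted in the height) drops into the mouth below so that the body rests on its rim. Point: on the axis, half-way up, 28 mm above the underside. z up along the axis.
- coarse_center (a point): The tallest of three loose round steel sieves: body 58 mm across, 68 mm tall in all, 170 g; four large holes (14 mm) in the plate 10 mm below the rim of its open mouth (50 mm inside). Below, a 7 mm tall centring foot (44 mm across, tapering to 40, counted in the height) drops into the mouth below so that the body rests on its rim. Point: on the axis, half-way up, 34 mm above the underside. z up along the axis.
- lid_knob (a point): Loose lid, 90 g, 50 mm tall in all: steel disc 58 mm across, 6 mm thick, over a 7 mm tall centring foot like the sieves'; on top an upright black round knob 20 mm across, 37 mm tall. Point: on the axis in the knob's upper half, 37 mm above the foot's underside, 24 mm above the disc, 13 mm below the knob's top. z up along the axis.
- cassette_a: Bystander: grey six-hole tube cassette 31 x 133 x 68 mm, long side along its y, standing loose just in front of a fixed centrifuge (its body 190 mm tall, from x = 0.60 m back, y = -0.33 to 0.05 m; its open lid stands higher at the back, so carry things over its front corner high). Origin at the centre of its underside, z up.
- beaker: Bystander: white plastic beaker, 65 mm in diameter, 80 mm tall, standing loose. Origin at the centre of its underside, z up.
- bottle_small: Bystander: reagent bottle with a red screw cap, 61 x 61 x 186 mm, standing loose. Origin at the centre of its underside, z up.
Mind the look-alikes: they are no part of the job. What is shaped like the part that bears medium_center but pink or red is not meant. What is shaped like the part that bears fine_center but blue or orange is not meant.

How it is judged (in metres and radians):
On the way, in this order (a step that is already met when the one before it is completed fails the run):
1. the fine sieve sits on the receiver pan of the shaker (z of fine_center in the frame of shaker_seat between 0.013 and 0.019 m and horizontal distance between fine_center and shaker_seat below 0.006 m and angle between fine_center's own z axis and vertical below 0.06 rad), for 0.2 s.
2. the medium sieve sits on the fine sieve (z of medium_center in the frame of fine_center between 0.041 and 0.047 m and horizontal distance between medium_center and fine_center below 0.006 m and angle between medium_center's own z axis and vertical below 0.06 rad), for 0.2 s.
3. the coarse sieve sits on the medium sieve (z of coarse_center in the frame of medium_center between 0.052 and 0.058 m and horizontal distance between coarse_center and medium_center below 0.006 m and angle between coarse_center's own z axis and vertical below 0.06 rad), for 0.2 s.
4. the lid sits on the coarse sieve (z of lid_knob in the frame of coarse_center between 0.061 and 0.067 m and horizontal distance between lid_knob and coarse_center below 0.006 m and angle between lid_knob's own z axis and vertical below 0.06 rad), for 0.2 s.
At the end, for the whole second after the job is handed in: Pan, fine sieve, medium sieve, coarse sieve and lid form one stack on the shaker, bottom to top: each within 6 mm of the axis of the one below, within 3 mm of its fully seated height and 0.06 rad of upright, released and at rest (all of step 1 and all of step 2 and all of step 3 and all of step 4); the robot touches nothing.
It fails at once if the tube cassette is moved by more than 30 mm or knocked over (distance of cassette_a from where it was at the start of the episode above 0.03 m or angle between cassette_a's own z axis and vertical above 0.35 rad).
It fails at once if the beaker is moved by more than 30 mm or knocked over (distance of beaker from where it was at the start of the episode above 0.03 m or angle between beaker's own z axis and vertical above 0.35 rad).
It fails at once if the reagent bottle is moved by more than 30 mm or knocked over (distance of bottle_small from where it was at the start of the episode above 0.03 m or angle between bottle_small's own z axis and vertical above 0.35 rad).
It also fails if it takes over 106 s, if anything falls off the work surface, if the arm or the gripper's body presses on something with over 40 N, if the wrist force passes 120 N, or if a joint passes its speed limit or range.

## Robot

A 6-joint arm with a two-finger parallel gripper is mounted at the origin on a cart in front of the work surface, level with it; the furniture and walls round the work are solid. World frame = base frame: x ahead of the robot, y to its left, z up, the work surface at z = 0. Lengths are in mm, angles in rad, forces in N, time in s.
With the tool pointing down it reaches from about 275 to 1000 mm from the base axis. Payload 8.4 kg.
Tool frame: the origin (TCP) lies at the very end of the fingers, on their centre line; the grasp point (between the pads) lies 19 mm behind it; z points along the fingers, y is the direction in which the jaws open and shut (so a half turn about z gives the same grasp; the last joint's range is limited). The gripper opens to 85 mm and grips with 20 to 120 N. Pads are 22 mm wide; open, the fingers measure 114 mm over their backs; the gripper's body (76 mm by 85 mm) begins 54 mm behind the grasp point. The pads swing forward as they close: fully open they stand 13 mm farther back than shut.
Start: joints at [-1.217, 0.353, 1.633, -0, 1.155, -0.002], TCP at [217.711, -585.858, 231.281] pointing down, gripper open.
Joint ranges: [-2.63, 2.63], [-0.92, 2.1], [0.06, 2.66], [-1.3, 4.44], [0, 2.69], [-3.02, 3.02]. Speed limits (rad/s): [2.22, 2.22, 2.79, 3.14, 3.14, 3.14].

## Interface

Orientations are given as [roll, pitch, yaw] about the fixed x, y, z axes, in that order (R = Rz(yaw) Ry(pitch) Rx(roll)).
In Python, from rig import sense, grab_frame, get_calibration, sign_off, boxes_of, trace gives the robot as it stands.
- The arm moves only by the tool servo_tool, never from a script. Its argument "rows" is a list of rows, each a list of 3 entries, a list of its own where there are three numbers: the finger opening in mm, from 0 to 85.4, then the shift along the tool's x, y, z in mm, then the turn, a rotation vector about the tool's x, y, z in degrees. A call has 1 to 8 rows; each row shifts and turns the commanded pose from where the row before left it, along the tool's axes as they then stand; what a row does not reach is not made up. A row lasts 1/8 s, in which the tool goes at most 62.5 mm and 10.7 degrees, less where a joint would pass 70% of its speed; a pose out of reach is approached as far as the arm can. A call is refused whole if a number of a shift passes 62.5 or a number of a turn 10.7, either way. A call with a gripper value outside its range is refused whole. The fingers move at their own pace and stop on an object; "force" is the grip in N (left out, the last holds). Time passes only in rows, so rows that do not move let the fingers close. It gives the time, the measured TCP pose, the force and the opening at its end, in the units of the state.
- sense(): the state, without advancing time (a new reading comes with each control period).
- grab_frame(name): name is "side" or "top" or "wrist"; returns the picture (420x560x3 uint8, blue, green, red); there is no depth.
- get_calibration(name): a dict with "intrinsics" (3x3 intrinsics, pixels), "world_to_cam" (4x4, takes a point from world to camera coordinates). Camera axes: x right, y down, z forward; pixel columns grow to the right and rows downward; lengths in mm; the calibration is good to about 2 mm. The wrist camera is an equidistant fisheye: a pixel r from the principal point sees the ray r / f radians off the axis. A picture is of the moment at which its call begins: read the wrist's pose just before it. get_calibration takes no time and is no camera call; for the wrist camera it gives the pose at the moment of the call.
- sign_off(): hands the job in, once; it reports no verdict.
Trained networks look in the newest picture that a camera, given by its name, has taken for a name from the list of things; names that differ only in an ending like _2 or _b are one class to them, and where a whole thing is asked for, a point or a joint stands for the part that bears it (a point fixed in the world has none). Each returns a list of dicts, best first, with "conf" (0 to 1); they miss things now and then, are a little off and sometimes report something else, mostly with a low value. They report only what shows in the picture. A call takes as long as a camera call. They do not tell look-alikes from the thing itself.
- boxes_of(camera, thing): "centre" ([x, y, z] in mm, in the coordinates of the camera as it stood for that picture, good to about 4 mm: the middle of the surface that is visible of it).
- trace(camera, thing): "mask" (420x560 bool, what is visible of it).
The state is a dict: "clock": time; "qpos": joint angles; "qvel": joint speeds; "joint_efforts": joint torques, N m; "eef_pos": TCP position; "tcp_rot": TCP orientation; "contact_force": force on the tool from outside, world axes, zero at the start; "wrist_torque": the same for the moment, N m; "opening": opening from 0.0 (shut) to 1.0 (fully open).
Only numpy, scipy, OpenCV 4.12 (cv2) and the standard library are available. Lean on these libraries where they do the work, as an engineer would, in place of code of your own. Each camera call takes 0.05 s, during which the arm holds its last target. There are 200 camera calls.

## Working session

There is one attempt and no reset: what is moved stays moved. The work goes in short steps, Python scripts to look and compute and a tool call to move; the robot and the scene stay as the last step left them, time stands still between calls to the robot, and variables do not carry over. Pictures are saved under pics/ and viewed, about 12 in all and at most 16, crops included, and the job is handed in when it is done.

Besides the shell and the picture viewer there is one more tool, called as a command line: name --argument value ..., lists and objects as JSON in quotes. servo_tool: Moves the arm, as the interface text tells. Its arguments: {"type":"object","properties":{"rows":{"type":"array","items":{"type":"array"}},"force":{"type":"number"}},"required":["rows"]}

```bash
mkdir -p pics
cat > h.py <<'E'
import numpy as np, cv2
from rig import *
def cal(n):
    c=get_calibration(n); return np.array(c["intrinsics"],float),np.array(c["world_to_cam"],float)
def w(n,p):
    K,T=cal(n); return (np.linalg.inv(T)@np.r_[p,1])[:3]
def px(n,P):
    K,T=cal(n); c=(T@np.r_[P,1])[:3]; u=K@c; return u[:2]/u[2]
def ray(n,uv,z):
    K,T=cal(n); d=np.linalg.inv(K)@np.r_[uv,1]; R=T[:3,:3]; o=-R.T@T[:3,3]; d=R.T@d
    return o+d*(z-o[2])/d[2]
E
python3 - <<'E'
from h import *
for n in ("top","side"):
    im=grab_frame(n); cv2.imwrite(f"pics/{n}0.png",im)
    K,T=cal(n); print(n,(-T[:3,:3].T@T[:3,3]).round(),K[0,0])
    for t in ("shaker_seat","fine_center","medium_center","coarse_center","lid_knob","cassette_a","beaker","bottle_small"):
        try:
            for b in boxes_of(n,t):
                print(t,round(b["conf"],2),w(n,b["centre"]).round(),px(n,w(n,b["centre"])).round())
        except Exception as e: print(t,e)
print(sense())
E
```

```text
top [ 435.  -57. 1334.] 457.88725987630096
shaker_seat 0.81 [460. 304.  38.] [171. 263.]
shaker_seat 0.75 [ 443. -435.  141.] [446. 262.]
fine_center 0.8 [411.   7.  40.] [276. 278.]
fine_center 0.75 [754. 383.  31.] [145. 163.]
fine_center 0.63 [442. 102.  37.] [242. 268.]
medium_center 0.93 [732. 107.  44.] [238. 166.]
medium_center 0.59 [686. 211.  43.] [203. 183.]
medium_center 0.56 [584. 184.  41.] [212. 218.]
coarse_center 0.83 [ 446. -273.   59.] [377. 263.]
lid_knob 0.51 [434. -92.  13.] [311. 269.]
cassette_a 0.57 [570. -11.  64.] [280. 220.]
beaker 0.82 [611. 374.  32.] [148. 211.]
beaker 0.7 [586. 186.  45.] [211. 217.]
bottle_small 0.77 [ 439. -436.  140.] [446. 263.]
side [-469.  610.  909.] 451.1428816312491
shaker_seat 0.87 [432. 313.  39.] [195. 285.]
fine_center 0.95 [432. 113.  38.] [258. 262.]
fine_center 0.87 [400.  12.  36.] [292. 258.]
fine_center 0.84 [740. 388.  33.] [135. 236.]
medium_center 0.88 [674. 213.  45.] [194. 228.]
medium_center 0.63 [571. 191.  50.] [214. 242.]
medium_center 0.61 [720. 111.  45.] [217. 212.]
lid_knob 0.34 [433. 114.  39.] [257. 262
[... 152 characters left out ...]
. -458.   87.] [405. 200.]
{'clock': 0.9, 'qpos': array([-1.21742849e+00,  3.52954258e-01,  1.63338736e+00,  6.68908418e-06,
        1.15518719e+00, -2.39880781e-03]), 'qvel': array([ 0.0008436 , -0.00085775,  0.0002456 ,  0.00025902,  0.00229608,
        0.0003881 ]), 'joint_efforts': array([ 1.09652688e-04, -6.05158496e+01, -3.42444992e+01,  1.27612184e-04,
        1.02637267e-03, -4.12871384e-05]), 'eef_pos': array([ 217.70177126, -585.87738621,  231.31497593]), 'tcp_rot': array([ 3.14152879e+00, -5.96663330e-06,  3.55763941e-01]), 'contact_force': array([ 0.13655133,  0.06945622, -0.19018571]), 'wrist_torque': array([-0.02247243, -0.04459385, -0.06308595]), 'opening': 0.9974336109572786}
```

View pics/top0.png

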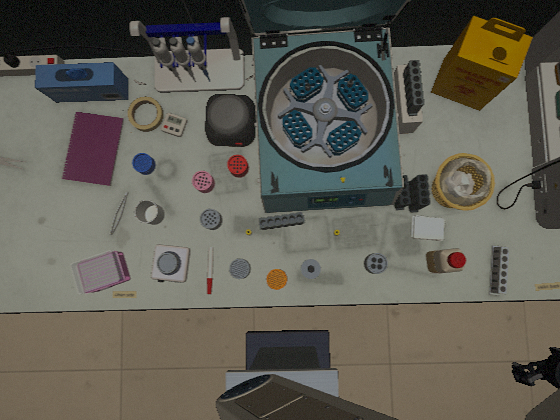

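View pics/side0.png

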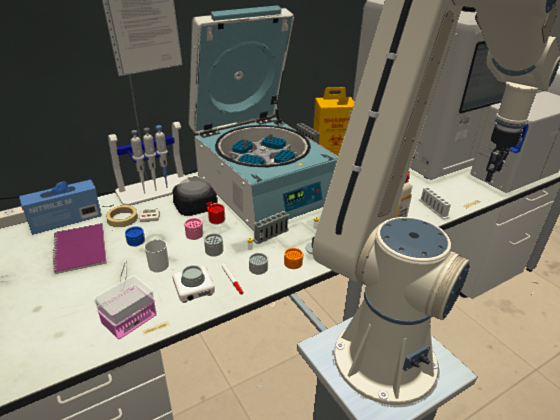

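Candidates in the top view:
- **Fine:** grey (240,268), against orange (276,279) and blue (144,163).
- **Medium:** grey (210,218), against pink (203,181) and red (237,165).
- **Coarse:** (375,263), four large holes.
- **Lid:** (311,268).
- **Shaker pan:** (170,262).

I choose the grey ones. I'll check them in the wrist close-up as the arm passes over.

servo_tool --rows '[[85,[0,0,-15],[0,0,10.2]],[85,[0,0,-15],[0,0,10.2]],[85,[36,-48,0],[0,0,0]],[85,[36,-48,0],[0,0,0]],[85,[36,-48,0],[0,0,0]],[85,[36,-48,0],[0,0,0]],[85,[36,-48,0],[0,0,0]],[85,[36,-48,0],[0,0,0]]]' --force 40

```text
clock: 1.9
eef_pos: [434.8, -296.3, 261.6]
tcp_rot: [3.141, -0.001, -0.0]
contact_force: [0.3, -0.7, -0.4]
opening: 0.999
```

```bash
cat >> h.py <<'E'
def wray(uv,z,c=None):
    K,T=c or cal("wrist"); d=(np.array(uv)-K[:2,2])/[K[0,0],K[1,1]]; th=np.hypot(*d)
    v=np.r_[d/max(th,1e-9)*np.sin(th),np.cos(th)]; R=T[:3,:3]; o=-R.T@T[:3,3]; v=R.T@v
    return o+v*(z-o[2])/v[2]
def wpx(P,c=None):
    K,T=c or cal("wrist"); p=(T@np.r_[P,1])[:3]; r=np.hypot(p[0],p[1]); th=np.arctan2(r,p[2])
    return p[:2]/r*th*[K[0,0],K[1,1]]+K[:2,2]
def look(name,things=()):
    s=sense(); c=cal("wrist"); im=grab_frame("wrist"); cv2.imwrite(f"pics/{name}.png",im)
    print(s["clock"],s["eef_pos"].round(1),s["tcp_rot"].round(3),s["opening"])
    for t in things:
        for b in boxes_of("wrist",t):
            P=(np.linalg.inv(c[1])@np.r_[b["centre"],1])[:3]; print(t,round(b["conf"],2),P.round(1),wpx(P,c).round())
    return im,c
E
python3 - <<'E'
from h import *
im,c=look("w1",("coarse_center","lid_knob"))
K,T=c; print(K[0,0],(-T[:3,:3].T@T[:3,3]).round(),T[:3,:3].round(2))
E
```

```text
1.9 [ 434.8 -296.3  261.6] [ 3.141e+00 -1.000e-03 -0.000e+00] 0.9994480393788758
coarse_center 0.61 [ 444.7 -274.3   63.1] [256. 172.]
lid_knob 0.69 [436.1 -91.3  19. ] [120. 175.]
325.19226210127806 [ 515. -295.  406.] [[-0.   -1.    0.  ]
 [-0.95  0.    0.31]
 [-0.31  0.   -0.95]]
```

View pics/w1.png

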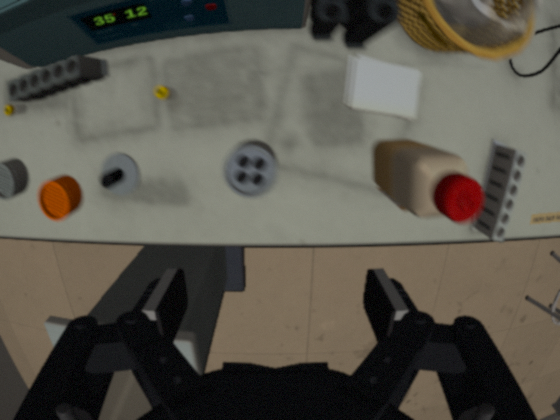

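The wrist view at high carry shows the four-hole coarse sieve at (250,168), the lid with its black knob at (118,175) and the orange look-alike at (60,198). A grey one (fine) is at (10,178). Next I move over the fine sieve.

servo_tool --rows '[[85,[-2,-56,0],[0,0,0]],[85,[-2,-56,0],[0,0,0]],[85,[-2,-56,0],[0,0,0]],[85,[-2,-56,0],[0,0,0]],[85,[-2,-56,0],[0,0,0]],[85,[-2,-56,0],[0,0,0]],[85,[-2,-56,30],[0,0,0]],[85,[0,0,30],[0,0,0]]]'

```text
clock: 3.05
eef_pos: [420.4, 95.5, 201.6]
tcp_rot: [-3.141, -0.002, 0.003]
contact_force: [-0.5, -0.8, 0.1]
opening: 0.996
```

```bash
cat >> h.py <<'E'
from scipy.optimize import least_squares
def model(h,z0,lid=False):
    a=np.linspace(0,2*np.pi,48,endpoint=False); rings=[(22,0),(20,0),(22,7),(29,7),(29,h)] if not lid else [(20,0),(29,7),(29,13),(10,13),(10,50)]
    return [np.c_[r*np.cos(a),r*np.sin(a),0*a+z0+z] for r,z in rings]
def sil(P,h,z0,c,lid,proj):
    m=np.zeros((420*4,560*4),np.uint8); R=[np.array([proj(q+[P[0],P[1],0],c) for q in r]) for r in model(h,z0,lid)]
    for i in range(len(R)-1):
        k=cv2.convexHull((np.vstack(R[i:i+2])*4).astype(np.float32)).astype(int); cv2.fillConvexPoly(m,k,1)
    M=cv2.moments(m,True); return np.array([M["m10"]/M["m00"],M["m01"]/M["m00"]])/4
def fit(mask,P0,h,z0,c,lid=False,proj=None):
    proj=proj or wpx; M=cv2.moments(mask.astype(np.uint8),True); u=np.array([M["m10"],M["m01"]])/M["m00"]
    P=np.array(P0[:2],float)
    for _ in range(4):
        f=sil(P,h,z0,c,lid,proj); J=np.c_[(sil(P+[8,0],h,z0,c,lid,proj)-f)/8,(sil(P+[0,8],h,z0,c,lid,proj)-f)/8]
        P=P+np.linalg.solve(J,u-f)
    return P,int(M["m00"])
def find(things):
    for t in things:
        h={"fine":46,"medi":56,"coar":68,"lid_":50}[t[:4]]
        for d in trace("wrist",t)[:4]:
            m=d["mask"]; ys,xs=np.nonzero(m); g=wray((xs.mean(),ys.mean()),h/2,C)
            P,n=fit(m,g,h,0,C,t=="lid_knob"); print(t,round(d["conf"],2),(round(xs.mean()),round(ys.mean())),P.round(1),n,"bgr",IM[m].mean(0).round())
def seefind(name,things):
    global IM,C
    IM,C=look(name); find(things)
E
python3 - <<'E'
from h import *
seefind("w2",("fine_center","medium_center","lid_knob"))
for b in boxes_of("wrist","shaker_seat"): print(b["conf"],(np.linalg.inv(cal("wrist")[1])@np.r_[b["centre"],1]).round(1))
E
```

```text
3.05 [420.4  95.5 201.6] [-3.141e+00 -2.000e-03  3.000e-03] 0.9956544114231994
fine_center 0.98 (260, 169) [439.5 111.1] 3032 bgr [95. 93. 89.]
fine_center 0.64 (362, 200) [407.1   6.3] 3026 bgr [ 10.  65. 132.]
medium_center 0.78 (177, 28) [583.4 191.7] 3269 bgr [77. 76. 73.]
lid_knob 0.76 (439, 175) [433.  -91.8] 1810 bgr [75. 78. 74.]
lid_knob 0.67 (260, 169) [434.4 112.5] 2959 bgr [95. 93. 89.]
```

View pics/w2.png

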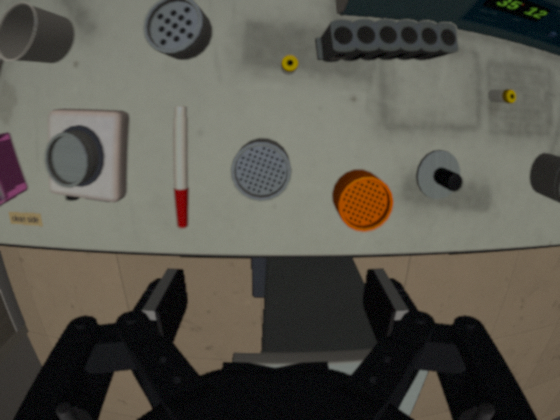

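The wrist view shows the grey fine sieve with many tiny holes at (262,168). The orange look-alike is at (363,200), the medium with middling holes at (177,27) and the shaker pan at (77,157). The choices hold, so I descend and re-measure.

servo_tool --rows '[[85,[5,-3,30],[0,0,0]],[85,[5,-4,30],[0,0,0]],[85,[4,-4,25],[0,0,0]],[85,[4,-3,15],[0,0,0]],[85,[0,0,0],[0,0,0]]]'

```text
clock: 3.92
eef_pos: [438.4, 106.7, 101.8]
tcp_rot: [3.141, 0.0, -0.001]
contact_force: [0.5, 0.5, 0.8]
opening: 0.996
```

Run:
```python
from h import *
seefind("w3",("fine_center",))
print(ray("top",(240.3,268.5),46), ray("side",(258,258),46))
```

```text
3.925 [438.4 106.7 101.8] [ 3.141e+00  0.000e+00 -1.000e-03] 0.9956142850971987
fine_center 0.78 (406, 253) [409.7   4.5] 4511 bgr [  3.  46. 106.]
fine_center 0.68 (271, 222) [438.9 111. ] 6292 bgr [77. 79. 76.]
[439.65622824 105.56816602  46.        ] [439.10222417 108.47179923  46.        ]
```

View pics/w3.png

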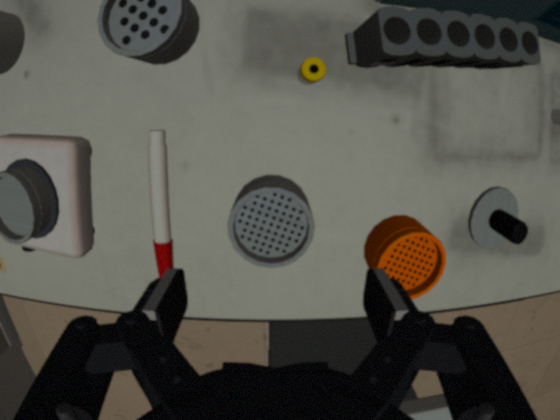

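Looking down, the fine sieve is at (271,225), slightly left of the finger midline, and the fingers clear the pen and the orange sieve. I descend and grip.

servo_tool --rows '[[85,[0.5,-4,30],[0,0,0]],[85,[0,0,30],[0,0,0]],[85,[0,0,20],[0,0,0]],[85,[0,0,13],[0,0,0]],[85,[0,0,0],[0,0,0]],[50,[0,0,0],[0,0,0]],[50,[0,0,0],[0,0,0]],[50,[0,0,0],[0,0,0]]]' --force 40

```text
clock: 5.03
eef_pos: [439.1, 111.3, 9.9]
tcp_rot: [-3.141, -0.002, -0.0]
contact_force: [-2.1, -0.4, 8.7]
opening: 0.668
```

servo_tool --rows '[[50,[0,0,0],[0,0,0]],[50,[0,0,0],[0,0,0]],[50,[0,0,-10],[0,0,0]],[50,[0,0,-40],[0,0,0]],[50,[0,0,-40],[0,0,0]],[50,[0,0,-40],[0,0,0]],[50,[0,0,-30],[0,0,0]],[50,[0,0,0],[0,0,0]]]'

```text
clock: 6.02
eef_pos: [439.9, 111.5, 171.5]
tcp_rot: [-3.14, -0.005, -0.0]
contact_force: [0.9, -0.0, -2.3]
opening: 0.662
```

Run:
```python
from h import *
im,c=look("w4"); s=sense(); print(s["contact_force"])
for d in trace("wrist","fine_center"):
    m=d["mask"]; ys,xs=np.nonzero(m); print(d["conf"],xs.mean(),ys.mean(),im[m].mean(0),m.sum(), ys.min(),ys.max())
for d in trace("wrist","shaker_seat"):
    m=d["mask"]; ys,xs=np.nonzero(m); print("sh",d["conf"],xs.mean(),ys.mean(),xs.min(),xs.max())
for b in boxes_of("wrist","shaker_seat"): print(b["conf"],(np.linalg.inv(c[1])@np.r_[b["centre"],1]).round(1))
```

```text
6.025 [439.9 111.5 171.5] [-3.14  -0.005 -0.   ] 0.6622898516226494
[-0.80374037 -0.832831   -2.13033774]
0.96 274.7854271045958 292.1965114121358 [73.94476403 77.28725181 74.7923548 ] 16167 216 363
0.81 383.6874812368658 228.1332933053137 [  5.25637947  57.42960072 124.74091864] 3331 195 262
0.72 183.08750882145378 39.31192660550459 [79.12232416 77.9077864  74.84239003] 4251 2 74
sh 0.76 86.64201877934272 176.44295774647887 39 131
0.85 [463.  290.2  39.1   1. ]
```

View pics/w4.png

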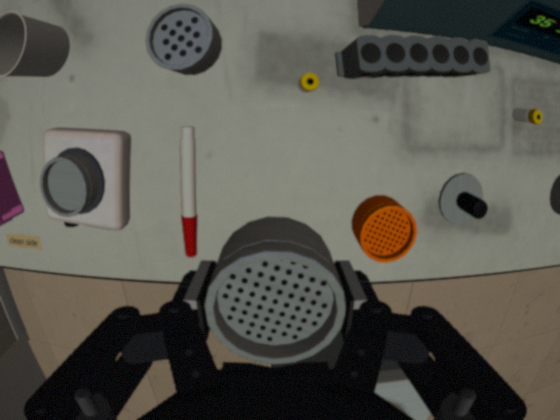

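The fine sieve is held level between the fingers, its rim centred at about (275,297). The pan is at (73,180). I move towards the shaker and stop short to measure the pan.

servo_tool --rows '[[50,[-3,-30,-10],[0,0,0]],[50,[-5,-45,-10],[0,0,0]],[50,[-5,-45,-10],[0,0,0]],[50,[-5,-40,0],[0,0,0]],[50,[-5,-25,0],[0,0,0]],[50,[0,0,0],[0,0,0]]]'

```text
clock: 6.98
eef_pos: [414.6, 297.1, 197.4]
tcp_rot: [3.14, 0.002, 0.002]
contact_force: [-0.2, -0.9, -0.5]
opening: 0.665
```

Run:
```python
from h import *
im,c=look("w5"); s=sense()
z0=s["eef_pos"][2]-9
for d in trace("wrist","fine_center")[:1]:
    print(d["conf"],fit(d["mask"],s["eef_pos"],46,z0,c))
print("pred rim px", wpx(np.r_[s["eef_pos"][:2],s["eef_pos"][2]+37],c))
for d in trace("wrist","shaker_seat"):
    m=d["mask"]; ys,xs=np.nonzero(m); print("sh",d["conf"],xs.mean(),ys.mean(),xs.min(),xs.max(),ys.min(),ys.max())
for P in ((459,304,66),(459,304,38)): print(wpx(np.r_[P],c))
cv2.imwrite("pics/w5c.png",cv2.resize(im[60:380,120:440],None,fx=1.8,fy=1.8,interpolation=cv2.INTER_CUBIC))
```

```text
6.975 [414.6 297.1 197.4] [3.14e+00 2.00e-03 2.00e-03] 0.6653735247241797
0.65 (array([459.5068881 , 176.04373878]), 2097)
pred rim px [281.56487049 314.13330038]
sh 0.97 262.42096381023816 141.1182261391337 208 320 86 196
[268.55584188 147.63014892]
[269.09313573 143.78775548]
```

View pics/w5c.png

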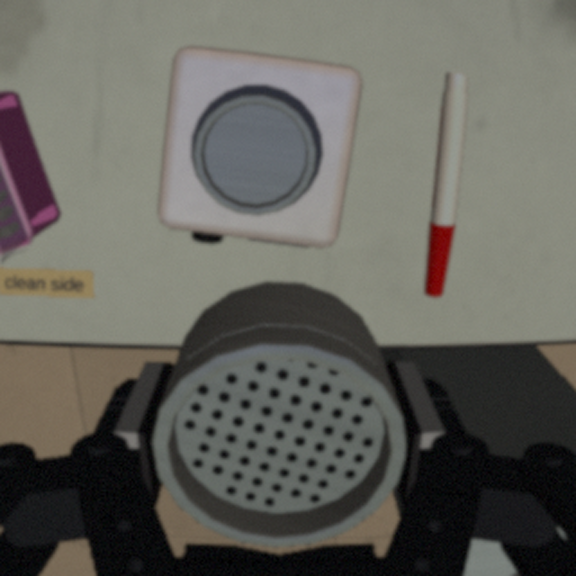

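```bash
cat >> h.py <<'E'
def circ(im,c,P,z,radii,rng=8,arc=(0,2*np.pi)):
    """centre (x,y) at height z whose rings of the given radii lie on the strongest gradients"""
    g=cv2.GaussianBlur(cv2.cvtColor(im,cv2.COLOR_BGR2GRAY),(0,0),1).astype(np.float32)
    G=np.hypot(cv2.Sobel(g,5,1,0),cv2.Sobel(g,5,0,1)); a=np.linspace(*arc,90); best=(-1,)
    for x in np.arange(-rng,rng+.1,.5):
        for y in np.arange(-rng,rng+.1,.5):
            u=np.array([wpx(np.array([P[0]+x+r*np.cos(t),P[1]+y+r*np.sin(t),z]),c) for r in radii for t in a[::3]]).astype(np.float32)
            v=np.sqrt(cv2.remap(G,u[:,:1],u[:,1:],1)).mean()
            if v>best[0]: best=(v,P[0]+x,P[1]+y)
    return best
E
python3 - <<'E'
from h import *
im=cv2.imread("pics/w5.png"); c=cal("wrist"); t=sense()["eef_pos"]
print("hand pan",wray((262.2,146.1),66,c),"hand rim",wray((275.8,305),t[2]+37,c), t)
print("pan",circ(im,c,(461,308),66,(25,29)))
for dz in (34,37,40): print("rim",dz,circ(im,c,t[:2]+[5,3],t[2]+dz,(25,29)))
E
```

```text
hand pan [460.87168513 307.3625451   66.        ] hand rim [419.73642642 296.48754636 234.87274268] [415.04610113 295.18448888 197.87274268]
pan (np.float32(8.336711), np.float64(464.5), np.float64(309.5))
rim 34 (np.float32(7.0722427), np.float64(413.04610113305307), np.float64(296.68448887785974))
rim 37 (np.float32(8.581938), np.float64(414.54610113305307), np.float64(297.18448887785974))
rim 40 (np.float32(7.5002646), np.float64(416.54610113305307), np.float64(296.68448887785974))
```

Run:
```python
from h import *
im=cv2.imread("pics/w5.png"); c=cal("wrist")
for r in ((25,),(29,)):
  for arc in ((0,2*np.pi),(np.pi/2,3*np.pi/2)): print(r,arc[0],circ(im,c,(462,308),66,r,6,arc))
s=6; x0,y0=215,95
cr=cv2.resize(im[y0:y0+95,x0:x0+95],None,fx=s,fy=s,interpolation=cv2.INTER_CUBIC)
for (X,Y),col in (((461,307.5),(0,0,255)),((464.5,309.5),(0,255,0))):
  for r in (25,29):
    p=np.array([wpx(np.array([X+r*np.cos(t),Y+r*np.sin(t),66]),c) for t in np.linspace(0,6.29,60)])
    cv2.polylines(cr,[((p+.5-[x0,y0])*s).astype(np.int32)],True,col,1)
cv2.imwrite("pics/w5d.png",cr)
```

```text
(25,) 0 (np.float32(7.2622747), np.float64(468.0), np.float64(303.0))
(25,) 1.5707963267948966 (np.float32(8.936601), np.float64(457.5), np.float64(303.5))
(29,) 0 (np.float32(9.730316), np.float64(464.5), np.float64(309.5))
(29,) 1.5707963267948966 (np.float32(9.971389), np.float64(461.5), np.float64(305.5))
```

View pics/w5d.png

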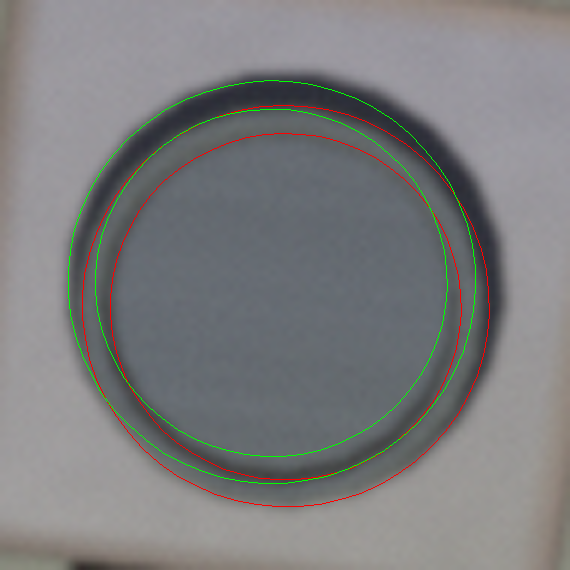

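The projected red circle (461,307.5) nearly matches the pan rim; the true centre is about (461.6,307.6). Next I check the held rim the same way.

Run:
```python
from h import *
im=cv2.imread("pics/w5.png"); c=cal("wrist"); t=sense()["eef_pos"]; print(t)
s=4; x0,y0=200,235
cr=cv2.resize(im[y0:y0+140,x0:x0+150],None,fx=s,fy=s,interpolation=cv2.INTER_CUBIC)
for (X,Y),col in (((414.5,297),(0,255,0)),((418,296.5),(0,0,255))):
  for r in (25,29):
    p=np.array([wpx(np.array([X+r*np.cos(a),Y+r*np.sin(a),t[2]+37]),c) for a in np.linspace(0,6.29,60)])
    cv2.polylines(cr,[((p+.5-[x0,y0])*s).astype(np.int32)],True,col,1)
cv2.imwrite("pics/w5e.png",cr)
```

```text
[415.04610113 295.18448888 197.87274268]
```

View pics/w5e.png

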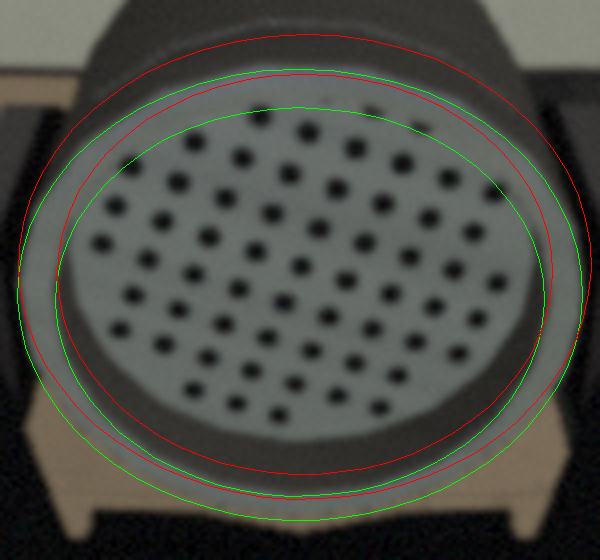

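servo_tool --rows '[[50,[15,-4,0],[0,0,0]],[50,[20,-4,15],[0,0,0]],[50,[12,-2.6,25],[0,0,0]],[50,[0,0,30],[0,0,0]],[50,[0,0,25],[0,0,0]],[50,[0,0,12],[0,0,0]],[50,[0,0,0],[0,0,0]]]'

```text
clock: 8.0
eef_pos: [462.8, 306.3, 91.3]
tcp_rot: [3.141, 0.001, -0.001]
contact_force: [0.1, -0.3, -0.7]
opening: 0.668
```

servo_tool --rows '[[50,[0,0,5],[0,0,0]],[50,[0,0,5],[0,0,0]],[50,[0,0,5],[0,0,0]],[50,[0,0,3],[0,0,0]],[50,[0,0,0],[0,0,0]]]'

```text
clock: 8.62
eef_pos: [462.3, 306.7, 73.5]
tcp_rot: [3.141, 0.0, -0.0]
contact_force: [0.0, 0.7, -0.7]
opening: 0.665
```

servo_tool --rows '[[50,[0,0,2],[0,0,0]],[50,[0,0,1.5],[0,0,0]],[50,[0,0,1],[0,0,0]],[50,[0,0,0],[0,0,0]]]'

```text
clock: 9.12
eef_pos: [462.3, 306.9, 69.2]
tcp_rot: [-3.141, 0.0, -0.0]
contact_force: [-2.3, 2.9, -1.0]
opening: 0.668
```

servo_tool --rows '[[50,[0,0,1],[0,0,0]],[50,[0,0,0.5],[0,0,0]],[50,[0,0,0],[0,0,0]]]'

```text
clock: 9.5
eef_pos: [462.3, 306.9, 68.9]
tcp_rot: [-3.141, 0.0, -0.0]
contact_force: [-7.5, 1.1, 13.9]
opening: 0.665
```

servo_tool --rows '[[50,[-1,0,0],[0,0,0]],[50,[0,0,0],[0,0,0]],[62,[0,0,0],[0,0,0]],[72,[0,0,0],[0,0,0]],[85,[0,0,0],[0,0,0]],[85,[0,0,0],[0,0,0]],[85,[0,0,0],[0,0,0]]]'

```text
clock: 10.38
eef_pos: [461.4, 306.7, 67.7]
tcp_rot: [3.142, 0.0, -0.0]
contact_force: [-0.5, 0.3, 0.4]
opening: 1.0
```

servo_tool --rows '[[85,[0,0,-20],[0,0,0]],[85,[-10,0,-35],[0,0,0]],[85,[-20,0,-35],[0,0,0]],[85,[-20,0,-35],[0,0,0]],[85,[0,0,0],[0,0,0]]]'

```text
clock: 11.0
eef_pos: [411.7, 307.7, 195.3]
tcp_rot: [-3.139, -0.003, 0.001]
contact_force: [-1.0, -0.2, -0.8]
opening: 0.992
```

Run:
```python
from h import *
im,c=look("w6"); t=sense()["eef_pos"]
for z in (103,105,107,110): print("fine rim",z,circ(im,c,(462,307),z,(25,29),6))
C=c; import h; h.C,h.IM=c,im; h.find(("medium_center",))
P=circ(im,c,(462,307),105,(25,29),6)[1:]
p=np.array([[wpx(np.array([P[0]+r*np.cos(a),P[1]+r*np.sin(a),105]),c) for a in np.linspace(0,6.29,60)] for r in (25,29)])
x0,y0=(p.reshape(-1,2).min(0)-35).astype(int); x0,y0=max(x0,0),max(y0,0)
s=4; cr=cv2.resize(im[y0:y0+150,x0:x0+160],None,fx=s,fy=s,interpolation=cv2.INTER_CUBIC)
for q in p: cv2.polylines(cr,[((q+.5-[x0,y0])*s).astype(np.int32)],True,(0,0,255),1)
cv2.imwrite("pics/w6c.png",cr)
```

```text
11.0 [411.7 307.7 195.3] [-3.139e+00 -3.000e-03  1.000e-03] 0.9923324956051297
fine rim 103 (np.float32(8.034895), np.float64(465.0), np.float64(309.5))
fine rim 105 (np.float32(8.021578), np.float64(465.0), np.float64(309.0))
fine rim 107 (np.float32(7.954424), np.float64(465.0), np.float64(309.5))
fine rim 110 (np.float32(7.94437), np.float64(464.0), np.float64(308.5))
medium_center 0.77 (398, 24) [583.4 190.6] 3080 bgr [71. 69. 66.]
```

View pics/w6c.png

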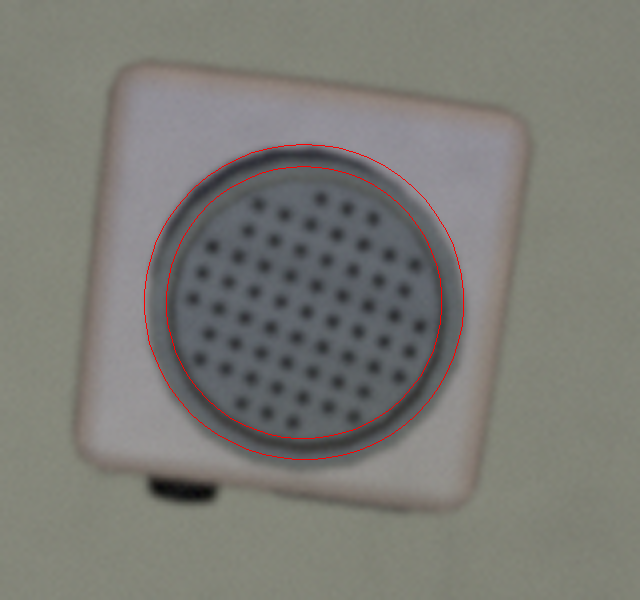

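The fine sieve sits concentric on the pan, its rim scale matching z=105. Next, the medium.

servo_tool --rows '[[85,[25,20,0],[0,0,0]],[85,[35,28,0],[0,0,0]],[85,[35,28,-5],[0,0,0]],[85,[35,26,0],[0,0,0]],[85,[18,15,20],[0,0,0]],[85,[0,0,30],[0,0,0]],[85,[0,0,0],[0,0,0]]]'

```text
clock: 11.98
eef_pos: [557.6, 188.4, 144.1]
tcp_rot: [3.139, 0.006, -0.001]
contact_force: [-0.1, -0.2, 0.3]
opening: 0.997
```

```bash
cat >> h.py <<'E'
def show(name,im,c,P,z,s=4,pad=25):
    p=np.array([[wpx(np.array([P[0]+r*np.cos(a),P[1]+r*np.sin(a),z]),c) for a in np.linspace(0,6.29,60)] for r in (25,29)])
    x0,y0=np.maximum((p.reshape(-1,2).min(0)-pad).astype(int),0); x1,y1=(p.reshape(-1,2).max(0)+pad).astype(int)
    s=min(s,600/(y1-y0)); cr=cv2.resize(im[y0:y1,x0:x1],None,fx=s,fy=s,interpolation=cv2.INTER_CUBIC)
    for q in p: cv2.polylines(cr,[((q+.5-[x0,y0])*s).astype(np.int32)],True,(0,0,255),1)
    cv2.imwrite(f"pics/{name}.png",cr)
E
python3 - <<'E'
from h import *
seefind("w7",("medium_center",))
import h
for z in (54,56,58): print(z,circ(h.IM,h.C,(583,191),z,(25,29),6))
E
```

```text
11.975 [557.6 188.4 144.1] [ 3.139e+00  6.000e-03 -1.000e-03] 0.9974873844208377
medium_center 0.94 (243, 35) [692.9 213. ] 5088 bgr [ 87.  74. 119.]
medium_center 0.58 (272, 178) [582.1 191.8] 4908 bgr [81. 80. 76.]
54 (np.float32(7.9786854), np.float64(585.5), np.float64(191.5))
56 (np.float32(8.019156), np.float64(586.0), np.float64(191.5))
58 (np.float32(7.9417844), np.float64(586.5), np.float64(191.5))
```

servo_tool --rows '[[85,[12,-1,20],[0,0,0]],[85,[13,-1.5,30],[0,0,0]],[85,[0,0,35],[0,0,0]],[85,[0,0,28],[0,0,0]],[85,[0,0,17],[0,0,0]],[85,[0,0,0],[0,0,0]],[50,[0,0,0],[0,0,0]],[50,[0,0,0],[0,0,0]]]'

```text
clock: 13.08
eef_pos: [585.4, 192.5, 19.5]
tcp_rot: [-3.141, -0.002, -0.0]
contact_force: [-2.3, -0.5, 3.4]
opening: 0.665
```

servo_tool --rows '[[50,[0,0,0],[0,0,0]],[50,[0,0,0],[0,0,0]],[50,[0,0,0],[0,0,0]]]'

```text
clock: 13.45
eef_pos: [585.4, 192.5, 19.5]
tcp_rot: [-3.141, -0.002, -0.0]
contact_force: [-0.7, -1.0, 5.3]
opening: 0.664
```

servo_tool --rows '[[50,[0,0,-10],[0,0,0]],[50,[0,0,-40],[0,0,0]],[50,[0,0,-50],[0,0,0]],[50,[-10,-8,-50],[0,0,0]],[50,[-40,-27,-40],[0,0,0]],[50,[-45,-30,-20],[0,0,0]],[50,[-45,-30,0],[0,0,0]],[50,[-31,-21,0],[0,0,0]]]'

```text
clock: 14.45
eef_pos: [411.8, 309.1, 229.1]
tcp_rot: [-3.14, -0.001, 0.0]
contact_force: [0.7, 0.3, 0.1]
opening: 0.671
```

servo_tool --rows '[[50,[0,0,0],[0,0,0]],[50,[0,0,0],[0,0,0]]]'

```text
clock: 14.7
eef_pos: [414.1, 308.1, 228.4]
tcp_rot: [-3.141, -0.001, 0.0]
contact_force: [-0.2, -0.7, -1.2]
opening: 0.663
```

Run:
```python
from h import *
im,c=look("w8"); t=sense()["eef_pos"]
for dz in (34.5,36.5,38.5): 
    b=circ(im,c,t[:2],t[2]+dz,(25,29),6); print("held",dz,b,(b[1:]-t[:2]).round(1))
b=circ(im,c,t[:2],t[2]+36.5,(25,29),6)
for d in trace("wrist","fine_center"):
    m=d["mask"]; ys,xs=np.nonzero(m); 
    print(d["conf"],xs.mean(),ys.mean(),m.sum(),fit(m,(462,307),46,59,c), wray((xs.mean(),ys.mean()),105,c))
show("w8a",im,c,(462,307.5),105,5); show("w8b",im,c,b[1:],t[2]+36.5,3)
A,B=cv2.imread("pics/w8a.png"),cv2.imread("pics/w8b.png"); H=max(len(A),len(B))
pad=lambda x:cv2.copyMakeBorder(x,0,H-len(x),0,0,0)
cv2.imwrite("pics/w8c.png",np.hstack([pad(A),pad(B)])); print(A.shape,B.shape)
```

```text
14.7 [414.1 308.1 228.4] [-3.141e+00 -1.000e-03  0.000e+00] 0.6627305082502111
held 34.5 (np.float32(7.7728367), np.float64(408.87929586556817), np.float64(309.4264372678955)) [-5.5  1.5]
held 36.5 (np.float32(8.476956), np.float64(409.87929586556817), np.float64(309.4264372678955)) [-4.5  1.5]
held 38.5 (np.float32(8.200503), np.float64(411.37929586556817), np.float64(309.9264372678955)) [-3.  2.]
0.97 504.9890236857308 190.41536683997688 1731 (array([421.6150649 ,  56.53949976]), 1731) [426.58928513  73.76401323 105.        ]
0.72 276.5928 143.7968 3750 (array([462.63551236, 308.2532191 ]), 3750) [463.15371318 308.37026487 105.        ]
(595, 600, 3) (477, 567, 3)
```

View pics/w8c.png

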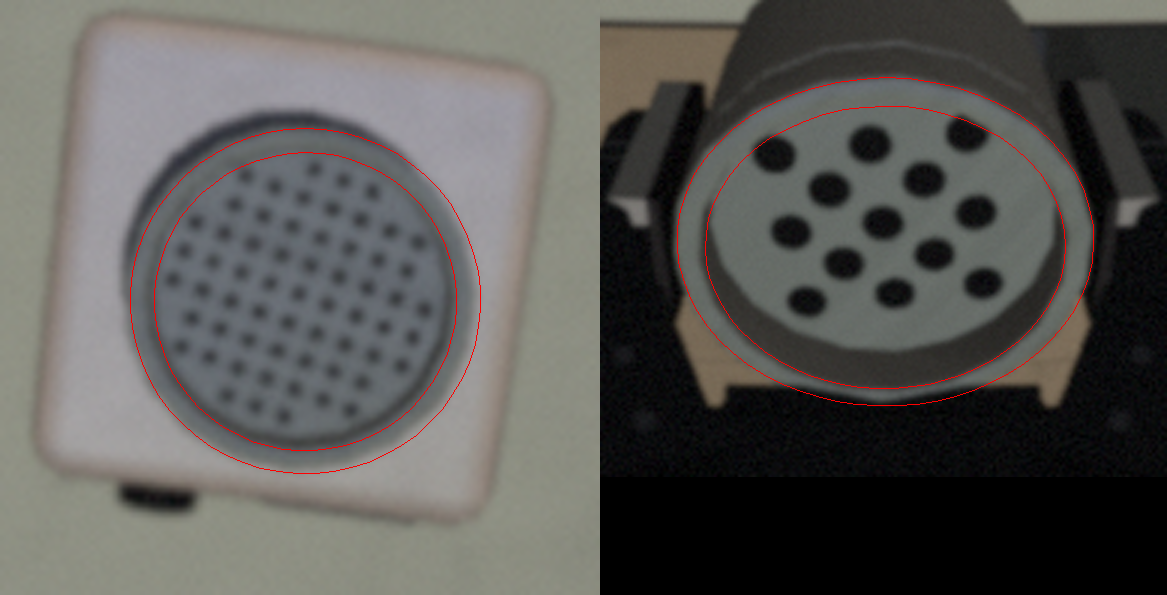

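servo_tool --rows '[[50,[17,0.5,0],[0,0,0]],[50,[22,0.5,15],[0,0,0]],[50,[13,0,25],[0,0,0]],[50,[0,0,28],[0,0,0]],[50,[0,0,20],[0,0,0]],[50,[0,0,10],[0,0,0]],[50,[0,0,0],[0,0,0]]]'

```text
clock: 15.68
eef_pos: [466.1, 306.7, 129.1]
tcp_rot: [3.141, 0.001, -0.001]
contact_force: [-0.2, -0.6, -0.6]
opening: 0.666
```

servo_tool --rows '[[50,[0,0,3],[0,0,0]],[50,[0,0,3],[0,0,0]],[50,[0,0,2],[0,0,0]],[50,[0,0,1.5],[0,0,0]],[50,[0,0,0],[0,0,0]]]'

```text
clock: 16.3
eef_pos: [465.5, 307.2, 120.1]
tcp_rot: [3.142, 0.0, -0.0]
contact_force: [-0.4, 0.3, -1.0]
opening: 0.665
```

servo_tool --rows '[[50,[0,0,1],[0,0,0]],[50,[0,0,1],[0,0,0]],[50,[0,0,0.5],[0,0,0]],[50,[0,0,0],[0,0,0]]]'

```text
clock: 16.8
eef_pos: [465.6, 307.2, 117.6]
tcp_rot: [-3.142, 0.0, -0.0]
contact_force: [-0.1, -0.2, -1.0]
opening: 0.662
```

servo_tool --rows '[[50,[0,0,0.7],[0,0,0]],[50,[0,0,0.5],[0,0,0]],[50,[0,0,0],[0,0,0]]]'

```text
clock: 17.18
eef_pos: [465.7, 307.2, 117.5]
tcp_rot: [-3.141, -0.0, -0.0]
contact_force: [-3.6, -2.0, 9.8]
opening: 0.668
```

servo_tool --rows '[[62,[0,0,0],[0,0,0]],[72,[0,0,0],[0,0,0]],[85,[0,0,0],[0,0,0]],[85,[0,0,0],[0,0,0]],[85,[0,0,-25],[0,0,0]],[85,[-10,0,-40],[0,0,0]],[85,[-22,0,-45],[0,0,0]],[85,[-22,0,-25],[0,0,0]]]'

```text
clock: 18.18
eef_pos: [411.7, 307.6, 253.7]
tcp_rot: [-3.14, -0.002, -0.001]
contact_force: [-0.3, 0.0, 0.1]
opening: 0.996
```

servo_tool --rows '[[85,[0,0,0],[0,0,0]],[85,[0,0,0],[0,0,0]]]'

```text
clock: 18.42
eef_pos: [411.7, 307.1, 250.8]
tcp_rot: [3.141, 0.0, 0.0]
contact_force: [0.0, -0.4, -0.8]
opening: 0.994
```

Run:
```python
from h import *
im,c=look("w9"); t=sense()["eef_pos"]
for d in trace("wrist","medium_center"):
    m=d["mask"]; ys,xs=np.nonzero(m); 
    print(d["conf"],xs.mean(),ys.mean(),m.sum(),fit(m,(462,307),56,98,c), wray((xs.mean(),ys.mean()),154,c))
show("w9a",im,c,(462,307.5),154,4)
```

```text
18.425 [411.7 307.1 250.8] [3.141 0.    0.   ] 0.9942007295923451
0.94 274.8425643262102 144.75381596162234 4586 (array([462.47752703, 308.52657223]), 4586) [462.98209989 308.61683267 154.        ]
```

View pics/w9a.png

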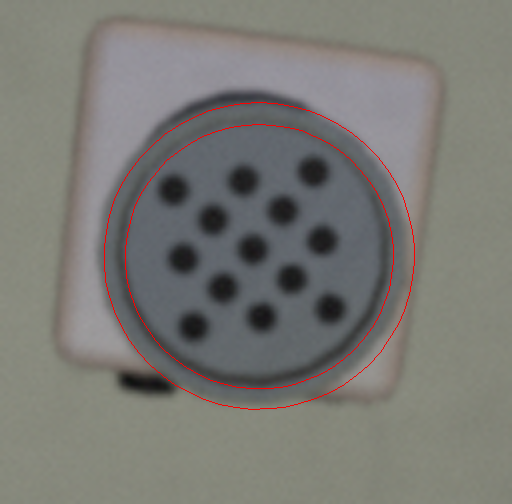

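The medium sieve is seated; its rim fits at (462.5,308.5) and z=154. Now the coarse sieve.

servo_tool --rows '[[85,[0,40,0],[0,0,0]],[85,[2,58,0],[0,0,0]],[85,[2,58,0],[0,0,0]],[85,[2,58,0],[0,0,0]],[85,[2,58,0],[0,0,0]],[85,[2,58,0],[0,0,0]],[85,[2,58,0],[0,0,0]],[85,[0,58,0],[0,0,0]]]'

```text
clock: 19.52
eef_pos: [423.2, -141.1, 250.6]
tcp_rot: [-3.141, 0.001, -0.001]
contact_force: [0.8, 0.0, 0.6]
opening: 0.995
```

servo_tool --rows '[[85,[0,55,0],[0,0,0]],[85,[0,45,10],[0,0,0]],[85,[0,30,30],[0,0,0]],[85,[0,2,30],[0,0,0]],[85,[0,0,10],[0,0,0]],[85,[0,0,0],[0,0,0]],[85,[0,0,0],[0,0,0]]]'

```text
clock: 20.4
eef_pos: [424.1, -270.9, 172.4]
tcp_rot: [3.141, -0.001, 0.0]
contact_force: [-0.3, 0.3, -0.8]
opening: 0.994
```

Run:
```python
from h import *
import h
seefind("w10",("coarse_center","lid_knob"))
```

```text
20.4 [ 424.1 -270.9  172.4] [ 3.141e+00 -1.000e-03  0.000e+00] 0.9941032675937574
coarse_center 0.83 (277, 180) [ 443.8 -271.2] 4417 bgr [81. 80. 77.]
lid_knob 0.77 (105, 183) [433.1 -89.3] 2068 bgr [75. 76. 73.]
```

servo_tool --rows '[[85,[10,1,20],[0,0,0]],[85,[10,0,35],[0,0,0]],[85,[0,0,40],[0,0,0]],[85,[0,0,32],[0,0,0]],[85,[0,0,20],[0,0,0]],[85,[0,0,0],[0,0,0]],[50,[0,0,0],[0,0,0]],[50,[0,0,0],[0,0,0]]]'

```text
clock: 21.55
eef_pos: [444.4, -272.5, 25.9]
tcp_rot: [3.14, -0.002, 0.0]
contact_force: [-1.0, -0.3, 2.7]
opening: 0.67
```

servo_tool --rows '[[50,[0,0,0],[0,0,0]],[50,[0,0,0],[0,0,0]],[50,[0,0,0],[0,0,0]]]'

```text
clock: 21.92
eef_pos: [444.3, -272.5, 25.9]
tcp_rot: [3.14, -0.002, -0.0]
contact_force: [-0.9, -0.5, 6.8]
opening: 0.672
```

servo_tool --rows '[[50,[0,0,-10],[0,0,0]],[50,[0,0,-35],[0,0,0]],[50,[0,0,-45],[0,0,0]],[50,[0,0,-50],[0,0,0]],[50,[0,0,-50],[0,0,0]],[50,[0,-10,-50],[0,0,0]],[50,[-3,-40,-20],[0,0,0]],[50,[-3,-50,0],[0,0,0]]]'

```text
clock: 22.92
eef_pos: [438.0, -171.5, 287.2]
tcp_rot: [3.14, -0.004, -0.002]
contact_force: [0.1, 1.1, -1.6]
opening: 0.671
```

servo_tool --rows '[[50,[-3,-55,0],[0,0,0]],[50,[-3,-55,0],[0,0,0]],[50,[-3,-55,0],[0,0,0]],[50,[-3,-55,0],[0,0,0]],[50,[-3,-55,0],[0,0,0]],[50,[-3,-55,0],[0,0,0]],[50,[-3,-55,0],[0,0,0]],[50,[-3,-55,0],[0,0,0]]]'

```text
clock: 23.92
eef_pos: [412.8, 269.9, 285.3]
tcp_rot: [-3.141, -0.001, 0.0]
contact_force: [1.2, 0.4, -3.5]
opening: 0.67
```

servo_tool --rows '[[50,[0,-28,0],[0,0,0]],[50,[0,-11,0],[0,0,0]],[50,[0,0,0],[0,0,0]],[50,[0,0,0],[0,0,0]],[50,[0,0,0],[0,0,0]]]'

```text
clock: 24.55
eef_pos: [413.7, 306.2, 284.6]
tcp_rot: [3.141, -0.0, -0.001]
contact_force: [0.8, -0.8, -2.1]
opening: 0.672
```

Run:
```python
from h import *
im,c=look("w11"); t=sense()["eef_pos"]
for dz in (40,42,44): 
    b=circ(im,c,t[:2],t[2]+dz,(25,29),6); print("held",dz,b,(b[1:]-t[:2]).round(1))
b=circ(im,c,t[:2],t[2]+42,(25,29),6)
for d in trace("wrist","medium_center"):
    m=d["mask"]; ys,xs=np.nonzero(m); print(d["conf"],xs.mean(),ys.mean(),m.sum(),fit(m,(462,307),56,98,c))
show("w11a",im,c,(462.5,308.5),154,5); show("w11b",im,c,b[1:],t[2]+42,3)
A,B=cv2.imread("pics/w11a.png"),cv2.imread("pics/w11b.png"); H=max(len(A),len(B))
pad=lambda x:cv2.copyMakeBorder(x,0,H-len(x),0,0,0)
cv2.imwrite("pics/w11c.png",cv2.resize(np.hstack([pad(A),pad(B)]),None,fx=.68,fy=.68,interpolation=cv2.INTER_AREA))
```

```text
24.55 [413.7 306.2 284.6] [ 3.141e+00 -0.000e+00 -1.000e-03] 0.6720993407421239
held 40 (np.float32(6.790642), np.float64(411.2173046492748), np.float64(307.8178471958864)) [-2.5  1.5]
held 42 (np.float32(7.584619), np.float64(412.2173046492748), np.float64(307.8178471958864)) [-1.5  1.5]
held 44 (np.float32(7.3865194), np.float64(413.7173046492748), np.float64(307.8178471958864)) [0.  1.5]
0.83 273.4168734491315 142.0452164323132 3627 (array([462.80632839, 308.76743083]), 3627)
```

View pics/w11c.png

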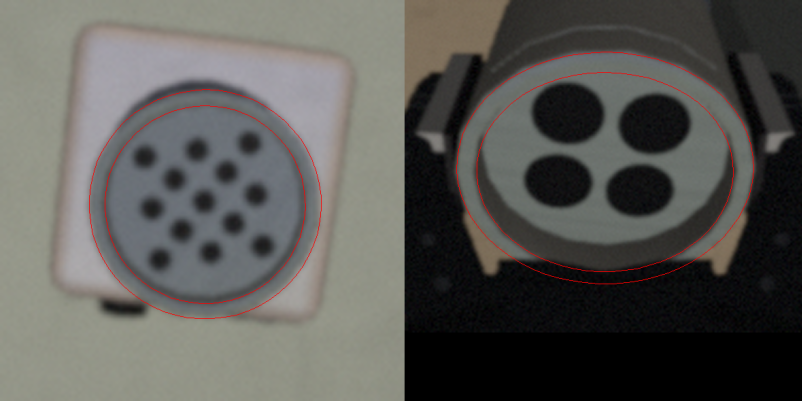

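servo_tool --rows '[[50,[17,-0.5,0],[0,0,0]],[50,[21,-0.5,15],[0,0,0]],[50,[12,0,25],[0,0,0]],[50,[0,0,28],[0,0,0]],[50,[0,0,20],[0,0,0]],[50,[0,0,12],[0,0,0]],[50,[0,0,0],[0,0,0]],[50,[0,0,0],[0,0,0]]]'

```text
clock: 25.65
eef_pos: [464.3, 308.5, 185.3]
tcp_rot: [-3.141, -0.001, -0.0]
contact_force: [-0.7, 0.7, -1.9]
opening: 0.673
```

servo_tool --rows '[[50,[0,0,3],[0,0,0]],[50,[0,0,3],[0,0,0]],[50,[0,0,2],[0,0,0]],[50,[0,0,1],[0,0,0]],[50,[0,0,0],[0,0,0]]]'

```text
clock: 26.28
eef_pos: [463.5, 308.2, 175.4]
tcp_rot: [3.142, 0.0, -0.0]
contact_force: [-0.1, -0.1, -1.3]
opening: 0.673
```

servo_tool --rows '[[50,[0,0.6,1],[0,0,0]],[50,[0,0,0.7],[0,0,0]],[50,[0,0,0.5],[0,0,0]],[50,[0,0,0],[0,0,0]]]'

```text
clock: 26.78
eef_pos: [463.5, 307.5, 173.2]
tcp_rot: [3.142, 0.0, -0.0]
contact_force: [-0.8, -0.2, -1.1]
opening: 0.674
```

servo_tool --rows '[[50,[0,0,0.6],[0,0,0]],[50,[0,0,0],[0,0,0]]]'

```text
clock: 27.02
eef_pos: [463.7, 307.7, 172.9]
tcp_rot: [-3.141, -0.0, -0.0]
contact_force: [-1.3, -0.6, 1.0]
opening: 0.671
```

Contact is beginning at the expected height. I press slightly, release, raise and look.

servo_tool --rows '[[50,[0,0,0.6],[0,0,0]],[50,[0,0,0],[0,0,0]],[62,[0,0,0],[0,0,0]],[72,[0,0,0],[0,0,0]],[85,[0,0,0],[0,0,0]],[85,[0,0,0],[0,0,0]],[85,[0,0,-25],[0,0,0]],[85,[0,0,-40],[0,0,0]]]'

```text
clock: 28.02
eef_pos: [462.8, 307.0, 236.5]
tcp_rot: [3.14, 0.003, -0.0]
contact_force: [0.7, 0.3, 0.7]
opening: 0.998
```

servo_tool --rows '[[85,[-15,0,-45],[0,0,0]],[85,[-20,0,-25],[0,0,0]],[85,[-15,0,0],[0,0,0]],[85,[0,0,0],[0,0,0]],[85,[0,0,0],[0,0,0]]]'

```text
clock: 28.65
eef_pos: [413.5, 307.3, 305.9]
tcp_rot: [3.14, 0.001, -0.0]
contact_force: [-0.4, -0.1, -0.8]
opening: 0.995
```

Run:
```python
from h import *
im,c=look("w12"); t=sense()["eef_pos"]
for d in trace("wrist","coarse_center"):
    m=d["mask"]; ys,xs=np.nonzero(m); print(d["conf"],xs.mean(),ys.mean(),m.sum(),fit(m,(462,307),68,147,c))
show("w12a",im,c,(462.5,308.5),215,4)
```

```text
28.65 [413.5 307.3 305.9] [ 3.14e+00  1.00e-03 -0.00e+00] 0.9951266960476496
0.9 274.13131519738187 146.15626917570054 4889 (array([463.81145211, 309.22412954]), 4889)
```

View pics/w12a.png

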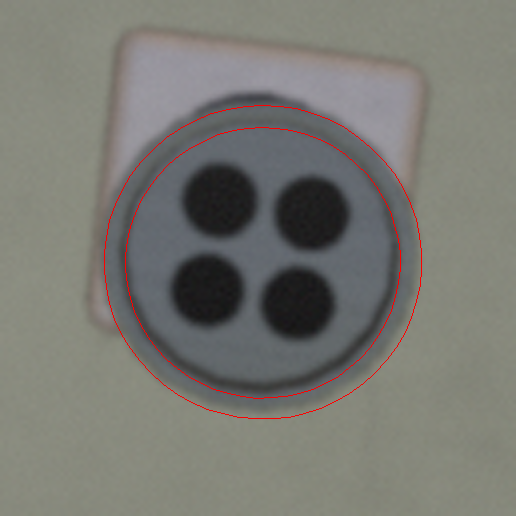

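The coarse sieve is seated; its rim fits at (463.8,309.2) and z=215. Now the lid.

servo_tool --rows '[[85,[0,45,0],[0,0,0]],[85,[0,58,0],[0,0,0]],[85,[0,58,0],[0,0,0]],[85,[0,58,0],[0,0,0]],[85,[0,58,10],[0,0,0]],[85,[0,55,30],[0,0,0]],[85,[0,45,40],[0,0,0]],[85,[0,21,40],[0,0,0]]]'

```text
clock: 29.75
eef_pos: [413.5, -92.7, 185.8]
tcp_rot: [3.141, -0.001, -0.003]
contact_force: [0.8, 0.0, 0.3]
opening: 0.996
```

servo_tool --rows '[[85,[0,0,20],[0,0,0]],[85,[0,0,10],[0,0,0]],[85,[0,0,0],[0,0,0]],[85,[0,0,0],[0,0,0]]]'

```text
clock: 30.25
eef_pos: [414.2, -90.2, 157.9]
tcp_rot: [3.141, -0.001, 0.0]
contact_force: [0.5, -0.3, 0.4]
opening: 0.994
```

```bash
cat >> h.py <<'E'
def knob(im,c,g,zt):
    """x,y of the knob whose black silhouette (r 10, zt-37..zt) has the seen centroid"""
    a=np.linspace(0,6.28,40); R=lambda P:np.vstack([[wpx(np.array([P[0]+10*np.cos(t),P[1]+10*np.sin(t),z]),c) for t in a] for z in (zt-37,zt)])
    u0=wpx(np.array([g[0],g[1],zt-18]),c); m=(im.max(2)<45).astype(np.uint8); n,l,st,ce=cv2.connectedComponentsWithStats(m)
    ok=[i for i in range(1,n) if st[i,4]>60]; i=min(ok,key=lambda i:np.hypot(*(ce[i]-u0))); u=ce[i]
    def cen(P): M=cv2.moments(cv2.convexHull(R(P).astype(np.float32))); return np.array([M["m10"],M["m01"]])/M["m00"]
    r=least_squares(lambda P:cen(P)-u,g); A=cv2.contourArea(cv2.convexHull(R(r.x).astype(np.float32)))
    return r.x.round(1),"area",st[i,4],"model",round(A),"px",u.round()
E
python3 - <<'E'
from h import *
import h
seefind("w13",("lid_knob",))
print(knob(h.IM,h.C,(433,-91),50))
cv2.imwrite("pics/w13c.png",h.IM)
E
```

```text
30.25 [414.2 -90.2 157.9] [ 3.141e+00 -1.000e-03  0.000e+00] 0.9936814418347897
lid_knob 0.71 (277, 173) [433.3 -90.4] 3061 bgr [89. 86. 82.]
(array([433.4, -90.3]), 'area', np.int32(537), 'model', 649, 'px', array([277., 179.]))
```

View pics/w13c.png

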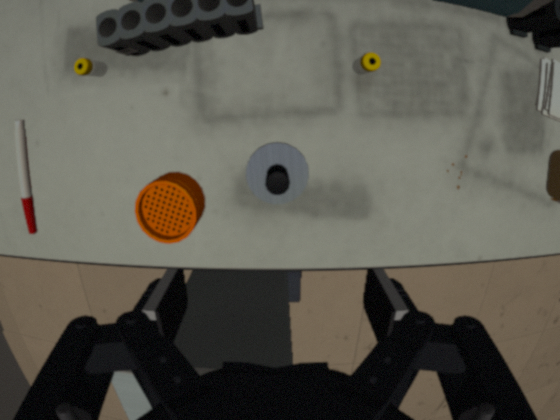

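The lid stands upright at (277,173), its knob at (277,179). The orange sieve is close on the left, so I descend with a narrower opening.

servo_tool --rows '[[55,[10,0.5,15],[0,0,0]],[55,[9.5,0.5,30],[0,0,0]],[55,[0,0,35],[0,0,0]],[55,[0,0,30],[0,0,0]],[55,[0,0,20],[0,0,0]],[55,[0,0,8],[0,0,0]],[55,[0,0,0],[0,0,0]]]'

```text
clock: 31.22
eef_pos: [433.2, -91.2, 19.3]
tcp_rot: [3.142, -0.0, -0.0]
contact_force: [0.1, 0.1, 0.8]
opening: 0.645
```

servo_tool --rows '[[12,[0,0,0],[0,0,0]],[12,[0,0,0],[0,0,0]],[12,[0,0,0],[0,0,0]],[12,[0,0,0],[0,0,0]],[12,[0,0,0],[0,0,0]]]' --force 40

```text
clock: 31.85
eef_pos: [433.6, -91.4, 19.9]
tcp_rot: [3.141, -0.001, -0.0]
contact_force: [-1.2, 0.6, 7.0]
opening: 0.218
```

servo_tool --rows '[[12,[0,0,-10],[0,0,0]],[12,[0,0,-35],[0,0,0]],[12,[0,0,-50],[0,0,0]],[12,[0,0,-50],[0,0,0]],[12,[0,0,-50],[0,0,0]],[12,[0,-15,-50],[0,0,0]],[12,[-3,-40,-40],[0,0,0]],[12,[-3,-50,0],[0,0,0]]]'

```text
clock: 32.85
eef_pos: [428.3, 14.3, 308.1]
tcp_rot: [-3.141, -0.007, -0.002]
contact_force: [0.7, 0.5, -0.9]
opening: 0.218
```

servo_tool --rows '[[12,[-3,-55,0],[0,0,0]],[12,[-3,-55,0],[0,0,0]],[12,[-3,-55,0],[0,0,0]],[12,[-3,-50,0],[0,0,0]],[12,[-2,-45,0],[0,0,0]],[12,[0,-33,0],[0,0,0]],[12,[0,0,0],[0,0,0]],[12,[0,0,0],[0,0,0]]]'

```text
clock: 33.85
eef_pos: [412.6, 306.0, 304.3]
tcp_rot: [3.141, 0.0, 0.0]
contact_force: [1.0, 0.4, -1.6]
opening: 0.224
```

Run:
```python
from h import *
im,c=look("w14"); t=sense()["eef_pos"]; print(sense()["contact_force"])
for d in trace("wrist","coarse_center"):
    m=d["mask"]; ys,xs=np.nonzero(m); print(d["conf"],xs.mean(),ys.mean(),m.sum(),fit(m,(463,308),68,147,c))
b=circ(im,c,t[:2],t[2]-6.5,(29,),7); print("disc",b,(b[1:]-t[:2]).round(1))
u=np.array([wpx(np.array([b[1]+29*np.cos(a),b[2]+29*np.sin(a),t[2]-6.5]),c) for a in np.linspace(0,6.29,60)])
cv2.polylines(im,[(u+.5).astype(np.int32)],True,(0,0,255),1)
cv2.imwrite("pics/w14c.png",cv2.resize(im[60:400,130:430],None,fx=1.7,fy=1.7,interpolation=cv2.INTER_CUBIC))
```

```text
33.85 [412.6 306.  304.3] [3.141 0.    0.   ] 0.22373960524923475
[ 0.21934479  1.17951972 -2.09059272]
0.9 272.5432022932023 145.4625307125307 4884 (array([463.7873155 , 309.13272235]), 4884)
disc (np.float32(7.999648), np.float64(413.79117463253164), np.float64(307.7438235160995)) [1. 2.]
```

View pics/w14c.png

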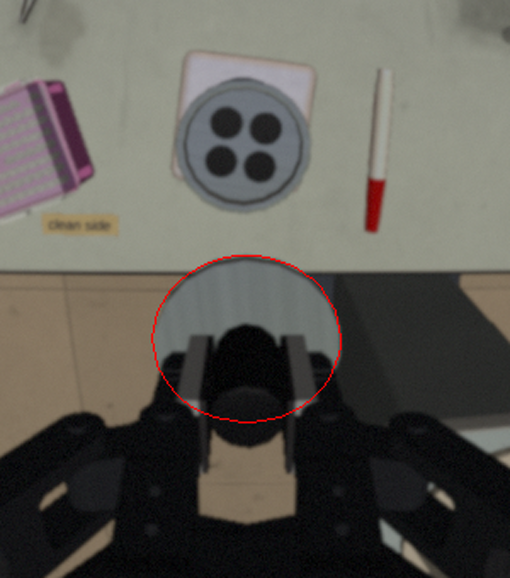

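The lid is held, its disc circle fitting at (413.8,307.7), with the coarse mouth at (463.8,309.1).

servo_tool --rows '[[12,[17,-0.6,0],[0,0,0]],[12,[21,-0.6,5],[0,0,0]],[12,[12,0,15],[0,0,0]],[12,[0,0,25],[0,0,0]],[12,[0,0,15],[0,0,0]],[12,[0,0,6],[0,0,0]],[12,[0,0,0],[0,0,0]],[12,[0,0,0],[0,0,0]]]'

```text
clock: 34.95
eef_pos: [463.5, 308.2, 238.9]
tcp_rot: [-3.141, -0.001, -0.0]
contact_force: [0.1, 0.2, -1.4]
opening: 0.219
```

servo_tool --rows '[[12,[0,0,2.5],[0,0,0]],[12,[0,0,2.5],[0,0,0]],[12,[0,0,1.5],[0,0,0]],[12,[0,0,1],[0,0,0]],[12,[0,0,0],[0,0,0]]]'

```text
clock: 35.58
eef_pos: [463.1, 307.9, 230.6]
tcp_rot: [3.142, 0.0, -0.0]
contact_force: [-0.0, -0.4, -1.1]
opening: 0.219
```

servo_tool --rows '[[12,[0,0,1],[0,0,0]],[12,[0,0,1],[0,0,0]],[12,[0,0,0.5],[0,0,0]],[12,[0,0,0],[0,0,0]]]'

```text
clock: 36.08
eef_pos: [463.1, 307.9, 228.1]
tcp_rot: [-3.142, -0.0, -0.0]
contact_force: [0.1, -0.1, -0.4]
opening: 0.222
```

servo_tool --rows '[[12,[0,0,0.6],[0,0,0]],[12,[0,0,0],[0,0,0]]]'

```text
clock: 36.33
eef_pos: [463.3, 308.0, 228.0]
tcp_rot: [-3.141, -0.001, -0.0]
contact_force: [-1.0, -0.5, 2.5]
opening: 0.219
```

servo_tool --rows '[[12,[0,0,0.3],[0,0,0]],[28,[0,0,0],[0,0,0]],[45,[0,0,0],[0,0,0]],[60,[0,0,0],[0,0,0]],[60,[0,0,0],[0,0,0]],[60,[0,0,-20],[0,0,0]],[60,[0,0,-40],[0,0,0]],[60,[-15,0,-40],[0,0,0]]]'

```text
clock: 37.33
eef_pos: [448.3, 307.8, 328.0]
tcp_rot: [3.141, 0.0, -0.001]
contact_force: [0.2, 0.4, -0.0]
opening: 0.703
```

servo_tool --rows '[[60,[-25,0,-20],[0,0,0]],[60,[-20,0,0],[0,0,0]],[60,[0,0,0],[0,0,0]],[60,[0,0,0],[0,0,0]]]'

```text
clock: 37.83
eef_pos: [403.1, 307.8, 346.2]
tcp_rot: [3.141, 0.001, 0.0]
contact_force: [0.7, -0.1, -0.5]
opening: 0.7
```

Run:
```python
from h import *
im,c=look("w15")
for d in trace("wrist","lid_knob"):
    m=d["mask"]; ys,xs=np.nonzero(m); print(d["conf"],xs.mean(),ys.mean(),m.sum(),fit(m,(463,308),50,208,c,True))
print("knob",knob(im,c,(463,308),258))
s=grab_frame("side"); t=grab_frame("top")
K,T=cal("side")
for z in (0,46,102,154,215,258): print(z,px("side",np.array([463,308,z])).round())
a=cv2.resize(im[60:240,170:380],(490,420)); u=px("side",np.array([463,308,130])).astype(int)
b=cv2.resize(s[u[1]-75:u[1]+75,max(u[0]-50,0):u[0]+60],None,fx=2.8,fy=2.8,interpolation=cv2.INTER_CUBIC)
cv2.imwrite("pics/fin.png",np.hstack([a,b[:420]])); print(b.shape)
for n in ("cassette_a","beaker","bottle_small"):
    grab_frame("top") if n=="cassette_a" else 0
    for q in boxes_of("top",n): print(n,round(q["conf"],2),w("top",q["centre"]).round())
```

```text
37.825 [403.1 307.8 346.2] [3.141e+00 1.000e-03 0.000e+00] 0.6998992816650031
0.98 274.52115637319315 129.72089356110382 3805 (array([463.12866011, 309.35696968]), 3805)
knob (array([463.2, 309.4]), 'area', np.int32(529), 'model', 643, 'px', array([275., 133.]))
0 [193. 288.]
46 [192. 276.]
102 [190. 261.]
154 [188. 246.]
215 [186. 227.]
258 [185. 213.]
(420, 308, 3)
cassette_a 0.88 [571. -14.  66.]
beaker 0.91 [608. 376.  34.]
bottle_small 0.83 [ 440. -434.  139.]
```

```bash
python3 -c "
from rig import *
s=sense(); print(s['contact_force'],s['opening'],s['clock']); print(sign_off())"
```

```text
[0.1596049  1.10068567 0.62500409] 0.7043897666177495 38.225
the job is handed in; nothing more can be done
None
```

I built the stack one piece at a time from the bottom up: fine, medium and coarse sieves, then the lid. I handed it in at 38 s of the 106 s allowed, and the hand-in gave no verdict.

- **Seating:** Each piece met upward contact within about 1 mm of its computed seated height. The fine sieve read about 1 mm high and pushed sideways (7.5 N). I moved it 1 mm in x, and it rested at the expected height after release.
- **Alignment:** In the wrist camera, the medium, coarse and lid centres came out at x 462.5–463.8 and y 308.5–309.4 mm. The fine sieve was at 462.6, 308. That is about 1.5 mm across the stack, against the 6 mm limit.
- **Level:** I did not measure tilt directly. The lid's disc and knob gave the same centre to within 0.1 mm, which is consistent with the lid standing upright.
- **Bystanders:** The top-camera estimates for the cassette, beaker and bottle matched the starting ones to within about 4 mm, which is the detector's own error.
- **Robot:** It was clear of everything, with the gripper open at TCP z = 346 mm.

**Checks that failed or disagreed:** My edge-fitting routine read x about 2–4 mm too high on the pan, the fine sieve on it and the loose medium sieve, so I used the outline fits and overlay drawings there instead. The final side-camera picture could not be viewed because the 16-picture limit was reached, so the finished stack is confirmed only by the numbers above.

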